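# Pad the telescoping work rest, raise it to its second stop and hold it

## Robot

A 7-joint arm with a two-finger parallel gripper is mounted at the origin on a cart in front of the work surface, level with it; the furniture and walls round the work are solid. World frame = base frame: x ahead of the robot, y to its left, z up, the work surface at z = 0. Lengths are in mm, angles in degrees, forces in N, time in s.
With the tool pointing down it reaches from about 350 to 900 mm from the base axis. Payload 19.9 kg.
Tool frame: the origin (TCP) lies on the front face of the gripper's body, between the roots of the fingers; the fingertips stand 97 mm ahead of it and the grasp point (between the pads) lies 78 mm ahead of it; z points along the fingers, y is the line along which they close (so a half turn about z gives the same grasp; the last joint's range is limited). The gripper opens to 94 mm and grips with 3 to 60 N. Pads are 16 mm wide; open, the fingers measure 119 mm over their backs; the gripper's body (75 mm by 177 mm) begins 78 mm behind the grasp point.
Start: joints at [-65.575, 23.915, -0.59, 92.452, 0.269, 63.638, -3.037], TCP at [281.814, 557.843, 302.625] pointing down, gripper open.
Joint ranges: [-161.28, 161.28], [-22.2, 115.67], [-73.04, 71.86], [3.21, 147.25], [-68.34, 248.33], [10.77, 114.83], [-161.83, 161.83]. Speed limits (degrees/s): [108.29, 108.29, 136.94, 136.94, 172.46, 172.46, 172.46].

## Interface

Orientations are given as [roll, pitch, yaw] about the fixed x, y, z axes, in that order (R = Rz(yaw) Ry(pitch) Rx(roll)).
In Python, from rig import * gives the robot as it stands.
- The arm moves only by the tool send_rows, never from a script. Its argument "rows" is a list of rows, each a list of 7 numbers: the turn, a rotation vector about the world's x, y, z in units of 60 degrees (1.0 is 60 degrees), then the shift along the world's x, y, z in units of 0.1 m (1.0 is 0.1 m), then the closure, from 0 (fully open) to 1 (shut). A call has 1 to 20 rows; each row shifts and turns the commanded pose from where the row before left it; what a row does not reach is not made up. A row lasts 1/8 s, in which the tool goes at most 62.5 mm and 10.7 degrees, less where a joint would pass 70% of its speed; a pose out of reach is approached as far as the arm can. A call with a number of a shift or a turn outside -1 to 1 is refused whole. A call with a gripper value outside its range is refused whole. The fingers move at their own pace and stop on an object; the grip force is fixed at half the most. Time passes only in rows, so rows that do not move let the fingers close. It gives the time, the measured TCP pose, the force, the opening and the grip force at its end, in the units of the state.
- observe(): the state, without advancing time (a new reading comes with each control period).
- capture(name): name is "scene" or "top"; returns a dict with "img" (384x512x3 uint8, red, green, blue), "fx", "fy", "cx", "cy" (pixels), "distortion" ([k1, k2, p1, p2, k3] as OpenCV has them; the pictures are not rectified), "pose" (4x4, takes a point from camera to world coordinates). Camera axes: x right, y down, z forward; pixel columns grow to the right and rows downward; lengths in mm; the calibration is good to about 2 mm. A picture is of the moment at which its call begins. There is no depth.
- finish_job(): hands the job in; it is judged then, once.
The state is a dict: "t": time; "q": joint angles; "qvel": joint speeds; "joint_efforts": joint torques, N m; "eef_pos": TCP position; "tcp_rot": TCP orientation; "ft_force": force on the tool from outside, world axes, zero at the start; "moment": the same for the moment, N m; "width": finger opening in mm; "grasp_force": force on a finger pad.
Only numpy, scipy, OpenCV 4.12 (cv2) and the standard library are available. Lean on these libraries where they do the work, as an engineer would, in place of code of your own. Each camera call takes 0.05 s, during which the arm holds its last target. There are 200 camera calls.

## Task

Get the front work rest ready to carry a panel: hang the loose cork-faced pad, cork up, over the bare half of its crossbar and let go of it, so that it sits all the way down like the pad already on the other half. Then squeeze the release button in the side of the bar's middle handle, pull the bar straight up past its first stop to its second stop, the end of its travel (as high as the twin rest behind it), and finish with the gripper still holding it up there, because the clamp screw is loose and the bar would drop. Leave the other tools on the bench where they are.

Things in the scene. Friction and masses are not known exactly. Their poses are not given: they have to be found in the camera images.
- rest: Front telescoping work rest, fixed to the bench: grey foot plate 116x116x8 mm, grey sleeve, black collar 36x36 mm with its top 112 mm above the bench and a loose clamp screw on its -y side. A 16 mm square post rises out of it and carries a steel T-bar. Its twin, padded and raised, stands farther back. Origin: underside centre of the foot; z up, y along the T-bar.
- grip (a point): Centre of the black handle in the T-bar's middle, over the post, 147 mm above the bench when down. Handle 30 mm thick (x), 60 long (y), 30 high (z). Grey button centred in its -x face, 26 long, 16 high, 6.5 mm proud (1.5 pressed home): fingers closing along x over the handle squeeze it. 20 mm of clear post below the handle when down. Axes as the rest's; rises with the bar.
- seat (a point): Where the pad belongs: centre of the top face of the bare half of the T-bar, 62 mm from the handle's centre along the bar's +y, 11 mm above its centre line. The bar is 22 mm wide and 22 high; its bare stretch is 65 mm long, between handle and black end cap (both 30x30 mm, 4 mm proud). Axes as the rest's; rises with the bar. The -y half carries a like pad, fixed.
- pad: The loose pad: a rigid saddle of pale wood with a cork top, 44 mm wide (x), 50 long (y), 39 high, 60 to 130 g, standing cork up on its two legs on the bench in front of the saw. Legs 8 mm thick; the slot between them runs along y, is 28 mm wide, 24 deep and open downward. Origin: centre of the underside, level with the legs' feet.
- pad_slot (a point): Centre of the ceiling of the pad's slot, 24 mm above the pad's underside; it comes to lie on seat. Axes as the pad's (either way round fits).
- rest_bar (a joint): Travel of the T-bar up out of the sleeve, m: 0 down, 0.04 first stop, 0.08 second stop and end of travel. With the button out a spring pin locks it at 0 and at 0.04 (it snaps in if the button is let go there); nothing locks it at 0.08. The moving part weighs 0.4 to 0.6 kg; friction 1 N, damping 20 N per m/s: about 8 N lift it slowly.
- rest_button (a joint): Travel of the release button into the handle, in m, along +x: 0 out, 0.005 fully in; the bar is free from about 0.004. It takes 3 N to start and 5.5 N fully in, and springs out again when let go.
- sanding_block: Bystander: brown sanding block, 64x112x34 mm, lying behind the rest near the saw. Origin: centre of its underside.
- pencil: Bystander: carpenter's pencil, 14x166x9 mm, at the bench's front edge. Origin: centre of its underside.
- offcut_5: Bystander: sawn wooden offcut, 45x101x22 mm, lying right of the rest near the front edge. Origin: centre of its underside.

How it is judged:
By the outcome, as a careful person would: the job done as asked, in the order asked, and still so for the second after the job is handed in, while the arm keeps its last pose, push and grip.
It also fails if it takes over 45 s, if anything falls off the work surface, if the arm or the gripper's body presses on something with over 40 N, if the wrist force passes 120 N, or if a joint passes its speed limit or range.

## Working session

There is one attempt and no reset: what is moved stays moved. The work goes in short steps, Python scripts to look and compute and a tool call to move; the robot and the scene stay as the last step left them, time stands still between calls to the robot, and variables do not carry over. Pictures are saved under pics/ and viewed, at most 10 in all, crops included, and the job is handed in when it is done.

Besides the shell and the picture viewer there is one more tool, called after "Emit:" by a JSON object that holds its "fn" and its "kwargs", one argument or row to a line. send_rows: Moves the arm, as the interface text tells. Shifts and turns lie within -1 to 1; 1 stands for 0.1 m of shift or 60 degrees of turn. Its arguments: {"type":"object","properties":{"rows":{"type":"array"}},"required":["rows"]}

```bash
mkdir -p pics; python3 - <<'E'
from rig import *
import cv2,pickle
o=observe();print(o)
for n in("scene","top"):
    c=capture(n);pickle.dump(c,open(n+"0.pkl","wb"))
    print(n,c["fx"],c["fy"],c["cx"],c["cy"],c["distortion"],c["pose"])
    cv2.imwrite(f"pics/{n}0.png",cv2.resize(c["img"][:,:,::-1],(800,600),interpolation=cv2.INTER_CUBIC))
E
```

```text
{'t': 0.0, 'q': array([-65.57442729,  23.94490409,  -0.5919065 ,  92.48414411,
         0.26866726,  63.63717196,  -3.03698472]), 'qvel': array([-0.05695109,  0.05367724, -0.03268466,  0.05451123, -0.10889937,
       -0.0159485 ,  0.06719737]), 'joint_efforts': array([ 1.66228133e-04, -8.51258469e+01,  6.38663974e-01, -4.25984502e+01,
       -4.88604326e-02,  1.86906155e-02,  1.06499010e-04]), 'eef_pos': array([281.70649969, 557.63519357, 302.06936044]), 'tcp_rot': array([-1.79935275e+02,  3.79866412e-03,  1.53197988e+02]), 'ft_force': array([-0.26510526,  0.09746501,  0.90370917]), 'moment': array([-0.04693503, -0.06250278,  0.00227497]), 'grasp_force': 0.0, 'width': 93.59292665549944}
scene 352.86846922671737 352.86846922671737 255.36706925227006 191.3593876639467 [-0.0289213  0.         0.         0.         0.       ] [[ 5.47158078e-01 -6.47393435e-01  5.30565527e-01  3.22512162e+01]
 [-8.36983351e-01 -4.29812817e-01  3.38703133e-01 -6.56599959e+02]
 [ 8.76967856e-03 -6.29398668e-01 -7.77033081e-01  8.23957707e+02]
 [ 0.00000000e+00  0.00000000e+00  0.00000000e+00  1.00000000e+00]]
top 441.9596545343807 441.9596545343807 251.2523649598747 181.4074462536748 [-0.09999798  0.          0.          0.          0.        ] [[-6.64661036e-03 -9.93038412e-01  1.17603293e-01  4.24575884e+02]
 [-9.99484997e-01  1.02893941e-02  3.03952056e-02 -3.64368754e+02]
 [-3.13936734e-02 -1.17340702e-01 -9.92595384e-01  1.00515344e+03]
 [ 0.00000000e+00  0.00000000e+00  0.00000000e+00  1.00000000e+00]]
```

View pics/scene0.png

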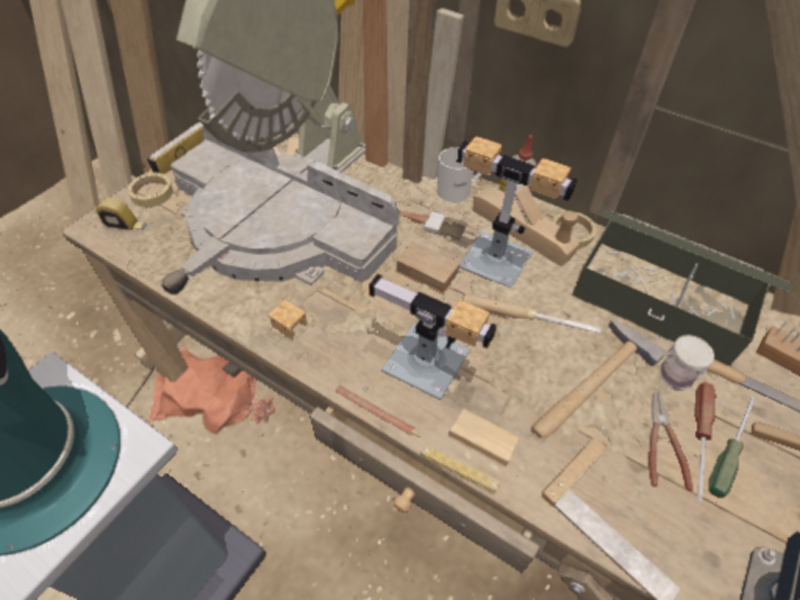

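View pics/top0.png

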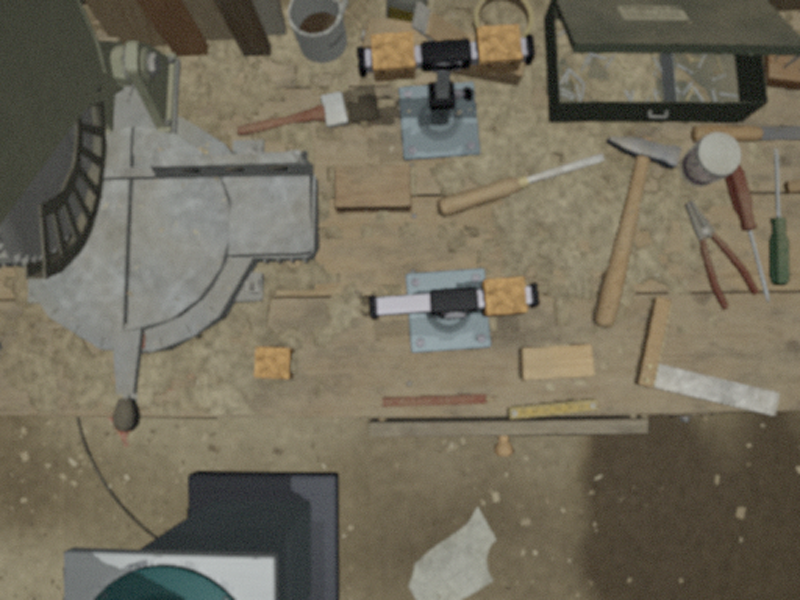

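Both views show the pad at top (272,363) and scene (287,318). The front rest's handle is at top (455,302) and scene (432,308), with the bare half on the +y side. I'll enlarge these areas to pick corners.

```bash
python3 - <<'E'
import cv2,pickle,numpy as np
for n,(x0,y0,w,h,s) in {"top":(155,165,200,90,4),"scene":(165,170,160,90,5)}.items():
    im=pickle.load(open(n+"0.pkl","rb"))["img"][y0:y0+h,x0:x0+w,::-1]
    im=cv2.resize(im,None,fx=s,fy=s,interpolation=cv2.INTER_CUBIC)
    for k in range(0,w,20):
        cv2.line(im,(k*s,0),(k*s,6),(0,0,255),1);cv2.putText(im,str(x0+k),(k*s,18),0,.4,(0,0,255),1)
    for k in range(0,h,10):
        cv2.line(im,(0,k*s),(6,k*s),(0,0,255),1);cv2.putText(im,str(y0+k),(8,k*s+4),0,.35,(0,0,255),1)
    cv2.imwrite(f"pics/{n}1.png",im)
E
```

```text
(no output)
```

View pics/top1.png

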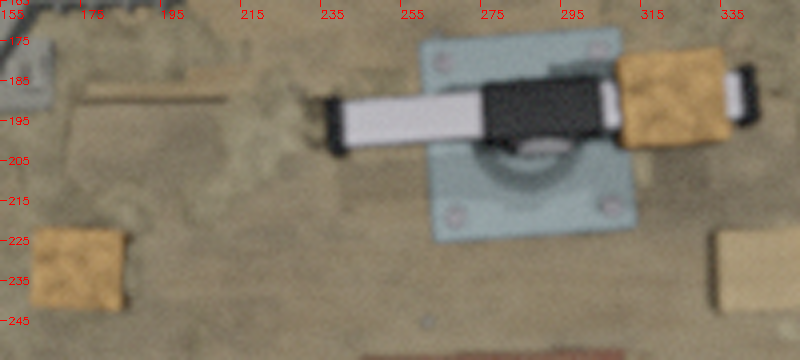

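View pics/scene1.png

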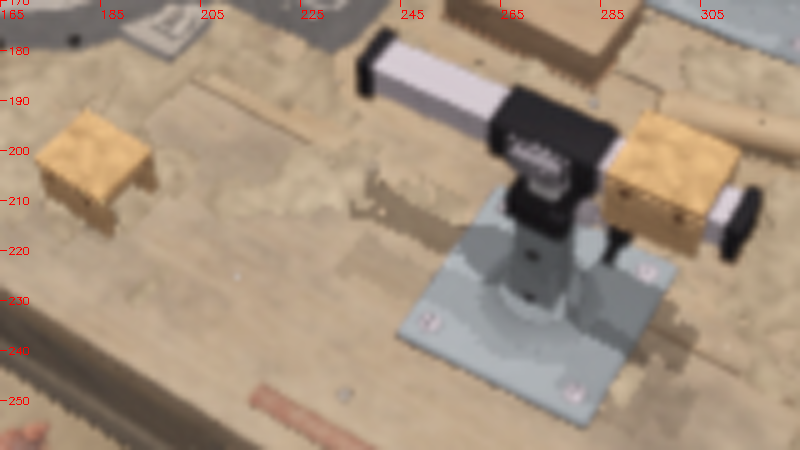

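```bash
python3 - <<'E'
import cv2,pickle,numpy as np
from scipy.optimize import least_squares
C={n:pickle.load(open(n+"0.pkl","rb")) for n in("top","scene")}
S={"top":(155,165,4),"scene":(165,170,5)}
def proj(n,P):
    c=C[n];T=np.linalg.inv(c["pose"]);K=np.array([[c["fx"],0,c["cx"]],[0,c["fy"],c["cy"]],[0,0,1]])
    return cv2.projectPoints(np.array(P,float),cv2.Rodrigues(T[:3,:3])[0],T[:3,3],K,np.array(c["distortion"]))[0][:,0]
def px(n,u): x0,y0,s=S[n];return (np.array(u,float)+.5)/s-.5+[x0,y0]
def box(a,b,z,cy=0): return {"pp":(a,cy+b,z),"pm":(a,cy-b,z),"mm":(-a,cy-b,z),"mp":(-a,cy+b,z)}
p=box(22,25,39);f=box(58,58,8);h=box(15,30,162);k=box(22,25,173,-62);
pad=[("top",p["pp"],(35,229)),("top",p["pm"],(123,229)),("top",p["mm"],(122,309)),("top",p["mp"],(32,308)),
("scene",p["mp"],(37,160)),("scene",p["pp"],(87,110)),("scene",p["pm"],(152,152)),("scene",p["mm"],(100,200))]
foot=[("top",f["pp"],(421,41)),("top",f["pm"],(621,29)),("top",f["mm"],(636,226)),("top",f["mp"],(434,242)),
("scene",f["mp"],(397,335)),("scene",f["mm"],(587,427)),("scene",f["pm"],(680,268))]
up=[("top",k["pp"],(616,56)),("top",k["pm"],(722,48)),("top",k["mm"],(731,143)),("top",k["mp"],(622,148)),
("scene",k["pp"],(648,110)),("scene",k["pm"],(741,152)),("scene",k["mm"],(700,211)),("scene",k["mp"],(607,172)),
("top",h["pp"],(484,84)),("top",h["pm"],(602,76)),("top",h["mp"],(484,143)),
("scene",h["mp"],(492,128)),("scene",h["pp"],(517,85)),("scene",h["pm"],(622,128))]
for nm,L in(("pad",pad),("foot",foot),("up",up),("rest",foot+up)):
  for cams in(("top","scene"),("top",),("scene",)):
    M=[l for l in L if l[0] in cams]
    def r(v):
        c,s=np.cos(v[2]),np.sin(v[2]);R=np.array([[c,-s,0],[s,c,0],[0,0,1]])
        return np.concatenate([proj(n,[R@P+[v[0],v[1],0]])[0]-px(n,u) for n,P,u in M])
    q=least_squares(r,[450,0,0],loss="soft_l1",x_scale=[10,10,.05])
    print(nm,cams,q.x[:2].round(1),np.degrees(q.x[2]).round(2),"rms",np.sqrt((q.fun**2).mean()).round(2))
    if len(cams)==2: print(q.fun.reshape(-1,2).round(1).tolist())
E
```

```text
pad ('top', 'scene') [ 429.3 -164.6] -1.16 rms 0.28
[[-0.2, -0.2], [0.3, 0.1], [-0.0, 0.3], [-0.1, 0.1], [-0.5, -0.0], [0.0, -0.1], [0.4, -0.6], [0.4, 0.2]]
pad ('top',) [ 429.5 -164.6] -0.65 rms 0.15
pad ('scene',) [ 428.8 -164.7] -2.24 rms 0.31
foot ('top', 'scene') [ 503.6 -413.8] 3.47 rms 0.53
[[-0.5, -0.2], [0.4, -0.8], [0.8, 1.0], [-0.2, 0.6], [-0.3, -0.6], [-0.0, 0.1], [0.3, -0.3]]
foot ('top',) [ 503.9 -413.5] 3.29 rms 0.61
foot ('scene',) [ 502.7 -414.1] 3.95 rms 0.24
up ('top', 'scene') [ 503.1 -413.3] 3.39 rms 0.71
[[0.7, 0.1], [0.5, 0.2], [0.3, -0.4], [1.1, 0.2], [-0.4, -0.2], [0.2, -0.3], [0.6, 1.2], [-0.6, 0.2], [-1.5, -0.2], [0.3, -0.4], [-0.3, 0.6], [-1.5, -1.5], [-0.6, -1.2], [0.4, -0.1]]
up ('top',) [ 503.2 -412.8] 3.19 rms 0.59
up ('scene',) [ 502.2 -414.2] 4.27 rms 0.74
rest ('top', 'scene') [ 503.2 -413.4] 3.39 rms 0.66
[[-0.6, -0.1], [0.2, -0.6], [0.7, 1.2], [-0.4, 0.7], [-0.5, -0.6], [-0.3, 0.1], [0.1, -0.2], [0.8, -0.0], [0.6, 0.2], [0.3, -0.5], [1.2, 0.1], [-0.4, -0.2], [0.3, -0.3], [0.6, 1.2], [-0.5, 0.2], [-1.4, -0.3], [0.4, -0.4], [-0.2, 0.6], [-1.4, -1.5], [-0.5, -1.2], [0.5, -0.1]]
rest ('top',) [ 503.4 -413. ] 3.15 rms 0.61
rest ('scene',) [ 502.5 -414.2] 4.03 rms 0.64
```

```bash
python3 - <<'E'
import cv2,pickle,numpy as np
def ray(n,u):
    c=pickle.load(open(n+"0.pkl","rb"));K=np.array([[c["fx"],0,c["cx"]],[0,c["fy"],c["cy"]],[0,0,1]])
    p=cv2.undistortPoints(np.array([[u]],float)/1.5625,K,np.array(c["distortion"]))[0,0]
    d=c["pose"][:3,:3]@[p[0],p[1],1];return c["pose"][:3,3],d/np.linalg.norm(d)
a,d=ray("top",(125,415));b,e=ray("scene",(175,280))
t=np.linalg.lstsq(np.c_[d,-e],b-a,rcond=None)[0];print("knob",a+t[0]*d,b+t[1]*e)
for u in((30,275),(100,100),(90,20)):
    a,d=ray("top",u);print([(a+d*(z-a[2])/d[2]).round().tolist() for z in(0,200,400)])
E
```

```text
knob [357.0966096   32.37446712  73.97029742] [358.26927201  31.16213782  73.36878972]
[[563.0, 225.0, 0.0], [535.0, 107.0, 200.0], [508.0, -10.0, 400.0]]
[[840.0, 127.0, 0.0], [757.0, 29.0, 200.0], [675.0, -69.0, 400.0]]
[[979.0, 154.0, 0.0], [868.0, 51.0, 200.0], [758.0, -52.0, 400.0]]
```

Emit:
{"fn": "send_rows", "kwargs": {
  "rows": [
    [0, 0, -0.053, 0.055, -0.4, 0.1, 0],
    [0, 0, -0.053, 0.055, -0.4, 0.1, 0],
    [0, 0, -0.053, 0.055, -0.4, 0.1, 0],
    [0, 0, -0.053, 0.055, -0.4, 0.1, 0],
    [0, 0, -0.053, 0.055, -0.4, 0.1, 0],
    [0, 0, -0.053, 0.055, -0.4, 0, 0],
    [0, 0, -0.053, 0.055, -0.4, 0, 0],
    [0, 0, -0.053, 0.055, -0.4, 0, 0],
    [0, 0, -0.053, 0.055, -0.4, 0, 0],
    [0, 0, -0.053, 0.055, -0.4, 0, 0],
    [0, 0, -0.053, 0.055, -0.4, 0, 0],
    [0, 0, -0.053, 0.055, -0.4, 0, 0],
    [0, 0, -0.053, 0.055, -0.4, 0, 0],
    [0, 0, -0.053, 0.109, -0.29, 0, 0],
    [0, 0, -0.053, 0.109, -0.29, -0.1, 0],
    [0, 0, -0.053, 0.109, -0.29, -0.2, 0],
    [0, 0, -0.053, 0.109, -0.29, -0.2, 0],
    [0, 0, -0.053, 0.109, -0.29, -0.2, 0],
    [0, 0, -0.053, 0.109, -0.29, -0.2, 0],
    [0, 0, 0, 0, 0, 0, 0]
  ]
}}

```text
t: 2.6
eef_pos: [418.3, -137.7, 261.4]
tcp_rot: [-179.8, 0.1, 92.6]
ft_force: [0.0, -0.3, 0.3]
width: 94.0
grasp_force: 0.0
```

Emit:
{"fn": "send_rows", "kwargs": {
  "rows": [
    [0, 0, -0.03, 0.055, -0.135, -0.15, 0],
    [0, 0, -0.03, 0.055, -0.134, -0.15, 0],
    [0, 0, 0, 0, 0, -0.15, 0],
    [0, 0, 0, 0, 0, -0.15, 0],
    [0, 0, 0, 0, 0, 0, 0]
  ]
}}

```text
t: 3.22
eef_pos: [429.2, -162.3, 201.8]
tcp_rot: [-179.9, -0.0, 89.2]
ft_force: [-0.4, 0.7, 0.8]
width: 94.0
grasp_force: 0.0
```

Emit:
{"fn": "send_rows", "kwargs": {
  "rows": [
    [0, 0, 0, 0, -0.023, -0.2, 0],
    [0, 0, 0, 0, 0, -0.2, 0],
    [0, 0, 0, 0, 0, -0.2, 0],
    [0, 0, 0, 0, 0, -0.2, 0],
    [0, 0, 0, 0, 0, -0.15, 0],
    [0, 0, 0, 0, 0, 0, 0],
    [0, 0, 0, 0, 0, 0, 0.3],
    [0, 0, 0, 0, 0, 0, 0.5],
    [0, 0, 0, 0, 0, 0, 1],
    [0, 0, 0, 0, 0, 0, 1],
    [0, 0, 0, 0, 0, 0, 1],
    [0, 0, 0, 0, 0, 0, 1]
  ]
}}

```text
t: 4.72
eef_pos: [429.7, -165.4, 107.7]
tcp_rot: [-180.0, 0.0, 89.2]
ft_force: [-1.0, -0.9, 2.8]
width: 43.5
grasp_force: 29.9
```

Emit:
{"fn": "send_rows", "kwargs": {
  "rows": [
    [0, 0, 0, 0, 0, 0.15, 1],
    [0, 0, 0, 0, 0, 0.3, 1],
    [0, 0, 0, 0, 0, 0.35, 1],
    [0, 0, 0, 0, 0, 0.35, 1],
    [0, 0, 0, 0, 0, 0.35, 1],
    [0, 0, 0, 0, 0, 0.3, 1],
    [0, 0, 0.012, 0.1, -0.27, 0, 1],
    [0, 0, 0.012, 0.1, -0.27, 0, 1],
    [0, 0, 0.012, 0.1, -0.27, 0, 1],
    [0, 0, 0.012, 0.1, -0.27, 0, 1],
    [0, 0, 0.012, 0.1, -0.27, 0, 1],
    [0, 0, 0.012, 0.1, -0.27, 0, 1],
    [0, 0, 0, 0.095, -0.25, 0, 1],
    [0, 0, 0, 0, 0, 0, 1],
    [0, 0, 0, 0, 0, 0, 1]
  ]
}}

```text
t: 6.6
eef_pos: [498.9, -351.9, 288.0]
tcp_rot: [-180.0, -0.0, 93.5]
ft_force: [0.1, 0.1, -1.2]
width: 43.9
grasp_force: 29.9
```

```bash
python3 - <<'E'
from rig import *
import cv2,pickle,numpy as np
o=observe();print(o["eef_pos"],o["tcp_rot"],o["ft_force"],o["width"])
ims=[]
for n,(x0,y0,w,h) in {"top":(215,150,140,90),"scene":(205,130,140,110)}.items():
    c=capture(n);pickle.dump(c,open(n+"1.pkl","wb"))
    ims.append(cv2.resize(c["img"][y0:y0+h,x0:x0+w,::-1],None,fx=2.8*1,fy=2.8,interpolation=cv2.INTER_CUBIC))
H=max(i.shape[0] for i in ims);cv2.imwrite("pics/a2.png",np.hstack([cv2.copyMakeBorder(i,0,H-i.shape[0],0,0,0) for i in ims]))
E
```

```text
[ 498.88791893 -351.86875151  288.03880757] [-1.79983593e+02 -8.74302247e-03  9.34844304e+01] [ 0.08848205  0.06987151 -1.16877272] 43.853122918099075
```

View pics/a2.png

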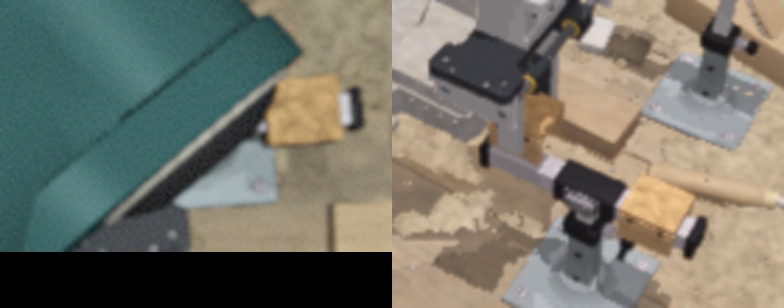

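The picture shows the pad held above the bare stretch, between end cap and handle (right half, about (525,130)). I'm lowering it gently.

Emit:
{"fn": "send_rows", "kwargs": {
  "rows": [
    [0, 0, 0, 0, 0, -0.1, 1],
    [0, 0, 0, 0, 0, -0.08, 1],
    [0, 0, 0, 0, 0, -0.03, 1],
    [0, 0, 0, 0, 0, -0.03, 1],
    [0, 0, 0, 0, 0, -0.02, 1],
    [0, 0, 0, 0, 0, 0, 1]
  ]
}}

```text
t: 7.45
eef_pos: [499.2, -352.4, 261.6]
tcp_rot: [-180.0, 0.0, 93.5]
ft_force: [0.5, -0.8, -1.1]
width: 43.6
grasp_force: 29.9
```

Emit:
{"fn": "send_rows", "kwargs": {
  "rows": [
    [0, 0, 0, 0, 0, -0.05, 1],
    [0, 0, 0, 0, 0, -0.05, 1],
    [0, 0, 0, 0, 0, -0.05, 1],
    [0, 0, 0, 0, 0, -0.02, 1],
    [0, 0, 0, 0, 0, -0.01, 1],
    [0, 0, 0, 0, 0, 0, 1]
  ]
}}

```text
t: 8.2
eef_pos: [499.2, -352.4, 243.7]
tcp_rot: [-180.0, 0.0, 93.5]
ft_force: [0.6, -0.5, -0.8]
width: 43.8
grasp_force: 29.9
```

Emit:
{"fn": "send_rows", "kwargs": {
  "rows": [
    [0, 0, 0, 0, 0, -0.01, 1],
    [0, 0, 0, 0, 0, -0.005, 1],
    [0, 0, 0, 0, 0, 0, 1]
  ]
}}

```text
t: 8.57
eef_pos: [499.2, -352.4, 242.1]
tcp_rot: [-180.0, 0.0, 93.5]
ft_force: [0.1, -0.3, -0.0]
width: 43.8
grasp_force: 29.9
```

Emit:
{"fn": "send_rows", "kwargs": {
  "rows": [
    [0, 0, 0, 0, 0, -0.01, 1],
    [0, 0, 0, 0, 0, -0.005, 1],
    [0, 0, 0, 0, 0, 0, 1]
  ]
}}

```text
t: 8.95
eef_pos: [499.2, -352.5, 241.6]
tcp_rot: [180.0, -0.0, 93.5]
ft_force: [-5.0, 4.6, 16.0]
width: 44.0
grasp_force: 29.9
```

Emit:
{"fn": "send_rows", "kwargs": {
  "rows": [
    [0, 0, 0, 0, 0, 0, 0.3],
    [0, 0, 0, 0, 0, 0, 0],
    [0, 0, 0, 0, 0, 0, 0],
    [0, 0, 0, 0, 0, 0, 0],
    [0, 0, 0, 0, 0, 0.1, 0],
    [0, 0, 0, 0, 0, 0.2, 0],
    [0, 0, 0, 0, 0, 0.2, 0],
    [0, 0, 0, 0, 0, 0.1, 0],
    [0, 0, 0, 0.01, -0.2, 0, 0],
    [0, 0, 0, 0.014, -0.2, 0, 0],
    [0, 0, 0, 0.014, -0.2, 0, 0],
    [0, 0, 0, 0, -0.01, 0, 0],
    [0, 0, 0, 0, 0, 0, 0]
  ]
}}

```text
t: 10.58
eef_pos: [503.1, -412.8, 300.7]
tcp_rot: [-180.0, -0.0, 93.5]
ft_force: [-0.5, -0.2, 0.1]
width: 93.9
grasp_force: 0.0
```

```bash
python3 - <<'E'
from rig import *
import cv2,pickle,numpy as np
o=observe();print(o["eef_pos"],o["tcp_rot"],o["ft_force"],o["width"])
c=capture("scene");cv2.imwrite("pics/a3.png",cv2.resize(c["img"][130:250,200:360,::-1],None,fx=5,fy=5,interpolation=cv2.INTER_CUBIC))
E
```

```text
[ 503.09256282 -412.77872211  300.67131231] [-1.79996490e+02 -1.86773816e-02  9.35099869e+01] [-0.54504746 -0.23644432  0.09400604] 93.88040433134351
```

View pics/a3.png

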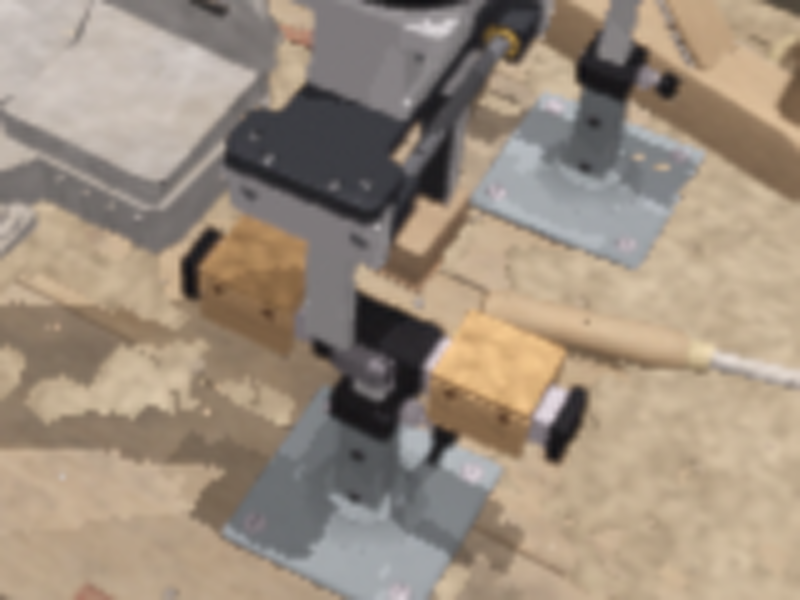

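The pad sits level with the fixed one (at about (255,285)). I'm lowering onto the handle and squeezing.

Emit:
{"fn": "send_rows", "kwargs": {
  "rows": [
    [0, 0, 0, -0.007, -0.006, -0.15, 0],
    [0, 0, 0, 0, 0, -0.2, 0],
    [0, 0, 0, 0, 0, -0.2, 0],
    [0, 0, 0, 0, 0, -0.15, 0],
    [0, 0, 0, 0, 0, -0.05, 0],
    [0, 0, 0, 0, 0, 0, 0.2],
    [0, 0, 0, 0, 0, 0, 0.4],
    [0, 0, 0, 0, 0, 0, 0.6],
    [0, 0, 0, 0, 0, 0, 1],
    [0, 0, 0, 0, 0, 0, 1],
    [0, 0, 0, 0, 0, 0, 1],
    [0, 0, 0, 0, 0, 0, 1],
    [0, 0, 0, 0, 0, 0, 1]
  ]
}}

```text
t: 12.25
eef_pos: [502.7, -413.9, 225.6]
tcp_rot: [180.0, 0.0, 93.5]
ft_force: [3.4, -0.7, -1.7]
width: 30.8
grasp_force: 30.0
```

Emit:
{"fn": "send_rows", "kwargs": {
  "rows": [
    [0, 0, 0, 0, 0, 0.01, 1],
    [0, 0, 0, 0, 0, 0.02, 1],
    [0, 0, 0, 0, 0, 0.03, 1],
    [0, 0, 0, 0, 0, 0.04, 1],
    [0, 0, 0, 0, 0, 0.04, 1],
    [0, 0, 0, 0, 0, 0.04, 1],
    [0, 0, 0, 0, 0, 0.02, 1],
    [0, 0, 0, 0, 0, 0, 1]
  ]
}}

```text
t: 13.25
eef_pos: [502.6, -413.9, 245.6]
tcp_rot: [180.0, 0.0, 93.5]
ft_force: [5.0, -3.4, -5.2]
width: 31.1
grasp_force: 30.0
```

Emit:
{"fn": "send_rows", "kwargs": {
  "rows": [
    [0, 0, 0, 0, 0, 0.03, 1],
    [0, 0, 0, 0, 0, 0.04, 1],
    [0, 0, 0, 0, 0, 0.04, 1],
    [0, 0, 0, 0, 0, 0.04, 1],
    [0, 0, 0, 0, 0, 0.04, 1],
    [0, 0, 0, 0, 0, 0.04, 1],
    [0, 0, 0, 0, 0, 0.04, 1],
    [0, 0, 0, 0, 0, 0.04, 1],
    [0, 0, 0, 0, 0, 0.04, 1],
    [0, 0, 0, 0, 0, 0.04, 1],
    [0, 0, 0, 0, 0, 0.04, 1],
    [0, 0, 0, 0, 0, 0.04, 1],
    [0, 0, 0, 0, 0, 0.04, 1],
    [0, 0, 0, 0, 0, 0.04, 1],
    [0, 0, 0, 0, 0, 0.02, 1],
    [0, 0, 0, 0, 0, 0, 1]
  ]
}}

```text
t: 15.25
eef_pos: [502.6, -413.9, 302.5]
tcp_rot: [180.0, 0.0, 93.5]
ft_force: [4.8, -2.9, -5.3]
width: 30.9
grasp_force: 30.0
```

Emit:
{"fn": "send_rows", "kwargs": {
  "rows": [
    [0, 0, 0, 0, 0, 0.01, 1],
    [0, 0, 0, 0, 0, 0.01, 1],
    [0, 0, 0, 0, 0, 0.01, 1],
    [0, 0, 0, 0, 0, 0, 1],
    [0, 0, 0, 0, 0, 0, 1]
  ]
}}

```text
t: 15.88
eef_pos: [502.6, -413.9, 305.4]
tcp_rot: [180.0, 0.0, 93.5]
ft_force: [4.4, -2.7, -4.2]
width: 31.1
grasp_force: 30.0
```

Emit:
{"fn": "send_rows", "kwargs": {
  "rows": [
    [0, 0, 0, 0, 0, 0.005, 1],
    [0, 0, 0, 0, 0, 0.005, 1],
    [0, 0, 0, 0, 0, 0, 1]
  ]
}}

```text
t: 16.25
eef_pos: [502.7, -413.9, 305.7]
tcp_rot: [-180.0, 0.0, 93.5]
ft_force: [8.0, -5.6, -13.7]
width: 31.1
grasp_force: 30.0
```

The end stop is felt: the force rose to 14 N and the bar stopped at 80 mm. One last look before I hand in.

```bash
python3 - <<'E'
from rig import *
import cv2
c=capture("scene");cv2.imwrite("pics/a4.png",cv2.resize(c["img"][70:250,180:420,::-1],None,fx=3.3,fy=3.3,interpolation=cv2.INTER_CUBIC))
o=observe();print(o["t"],o["eef_pos"],o["ft_force"],o["width"],o["grasp_force"])
E
```

```text
16.3 [ 502.66599343 -413.85578103  305.67099057] [  7.56014575  -6.81304293 -14.44945314] 31.241244126758993 29.99107539653778
```

View pics/a4.png

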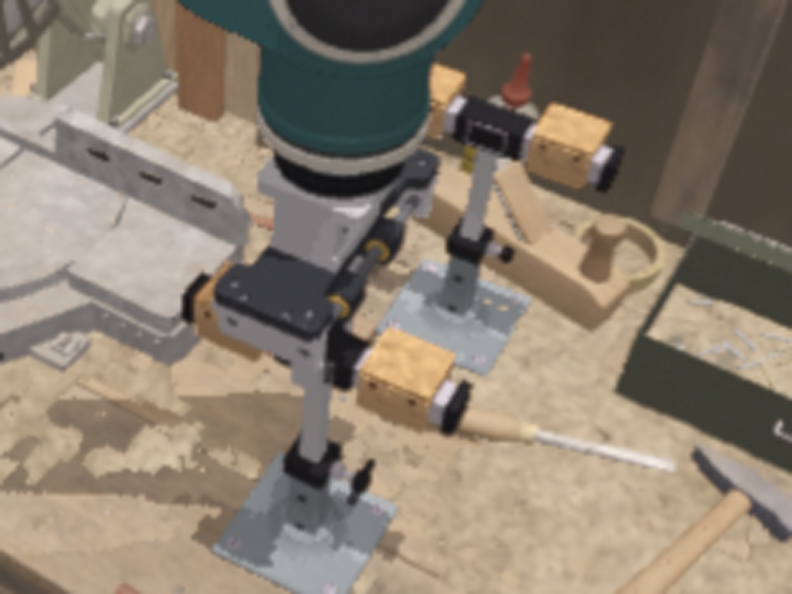

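The bar is fully raised (post exposed from about (310,350) to (310,450)) with both pads on it and the gripper holding the handle.

```bash
python3 -c "
from rig import *
print(finish_job())"
```

```text
the job is handed in; nothing more can be done
None
```

The loose pad is seated cork up on the bare half of the crossbar; the bar is at its second stop, 80 mm up, with the gripper still holding it there, and the job was handed in at about 16 s.

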